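# Thread the locking key through its guide ears and lock the bayonet

## Task

Take the locking key out of its stand, thread it straight down through both guide ears of the bayonet bracket into the socket in the block, feel gently for the slot of the hidden drive cup by turning the key, and let it drop fully home until its collar lies on the upper ear. Then turn it clockwise to the locked position, with the paddle handle in line with the bracket's length (the direction from the column to the ears), and let go. On the way, until it is home, never press the key on the bracket or cup with more than 30 N, and leave the other things on the shelf where they are.

Things in the scene. Friction and masses are not known exactly. Their poses are not given: they have to be found in the camera images.
- key: Locking key, loose, hangs upright in its stand, about 0.3 kg. Steel round shank 20 mm dia, flat tongue below, flat paddle on top. Origin: centre of the tongue's lower end; z up; x along the wide way of tongue and paddle (a half turn changes nothing). Heights: tongue 0-24 (18.5 wide in x, 5 thick), taper to 28, shank to 96, collar 32 dia 96-102, thin neck to 108, paddle to 140.
- key_paddle (a point): Centre of the key's aluminium paddle handle, 124 mm above the key's origin, axes as the key's. The paddle is 36 wide (x), 12 thick (y), 32 high; grip it across its thickness from above.
- stand: Key stand, fixed: black plate 56 x 56 mm on four thin posts over a 76 x 76 mm foot; top 106 mm above the shelf, one vertical 23 mm hole in its middle. The key's collar rests on the plate. Origin under its centre, z up.
- bracket: Fixed aluminium bracket: block 90 (x) x 64 (y) x 36 mm high, a column on its -x side with two level guide ears 44 x 44 x 8 mm. Ears and block have 22 mm holes on one vertical axis through the origin (at shelf level, z up). Nothing stands above 104 mm. Home: the key's collar lies on the upper ear, key origin 8 mm above the shelf. Until home, never press the key on it with over 30 N.
- upper_hole (a point): Centre of the hole's mouth on the upper ear's top face, 104 mm above the shelf; the ear reaches from 96 to 104 mm. Axes as the bracket's.
- lower_hole (a point): Centre of the hole's mouth on the lower ear's top face, 68 mm above the shelf; the ear reaches from 60 to 68 mm. Axes as the bracket's.
- socket (a point): Bayonet socket: mouth centre (40 mm above the shelf, rim 4 mm over the block). Unseen inside, a drive cup with a 6.7 mm cross slot; its flat top lies 14 to 29 mm above the shelf (unknown). Its slot starts at an unknown 0.33 to 1.3 rad anticlockwise (from above) of the bracket's x; locked = slot and paddle along x. It turns stiffly (0.12 N m); resting on it at 2-6 N, turn until the key drops.
- eyepiece: Bystander, leave alone: loose black twist-lock eyepiece, a stepped cylinder 42 dia x 64 high, standing; origin under its centre
- adapter: Bystander, leave alone: loose silver camera adapter, a flanged cup 52 dia x 30 high; origin under its centre
- reducer: Bystander, leave alone: loose gold anodized reducer ring, 54 outside dia, 38 inside, 14 high; origin under its centre
- cap: Bystander, leave alone: loose grey plastic cap, a disc 48 dia x 17 high; origin under its centre
- driver: Bystander, leave alone: loose screwdriver with black handle, 160 long, lying
- brush: Bystander, leave alone: loose brush with wooden handle, 170 long, lying
- jar: Bystander, leave alone: loose amber glass jar with black lid, 44 dia x 60 high; origin under its centre
Not all that is in view belongs to the job. What is shaped like the key but blue or green is not meant.

How it is judged (in metres and radians):
On the way, in this order (a step that is already met when the one before it is completed fails the run):
1. the key has been lifted clear and its tongue is over the upper ear's hole (within 10 mm sideways, above the ear) (horizontal distance between key and bracket below 0.01 m and z of key in the frame of bracket above 0.104 m), for 0.05 s.
2. the key is upright through the upper ear's hole (horizontal distance between key and bracket below 0.004 m and angle between key's own z axis and vertical below 0.1 rad and z of key in the frame of bracket below 0.092 m), for 0.05 s.
3. the key is through the lower ear's hole too (horizontal distance between key and bracket below 0.004 m and angle between key's own z axis and vertical below 0.1 rad and z of key in the frame of bracket below 0.056 m), for 0.05 s.
At the end, for the whole second after the job is handed in: Key through both ears, tongue in the cup: collar on the upper ear (key origin under 10.5 mm above the shelf), within 3 mm of the hole axis, within 0.05 rad of upright, its x axis within 0.18 rad of the bracket's x axis (either way round), at rest and released (horizontal distance between key and bracket below 0.003 m and z of key in the frame of bracket between 0.005 and 0.0105 m and angle between key's own z axis and vertical below 0.05 rad and angle between the x axis of key and the x axis of bracket, either way round below 0.18 rad and linear speed of key below 0.01 m/s and angular speed of key below 0.1 rad/s); the robot touches nothing.
It fails at once if before it is home (collar within 1.5 mm of the upper ear) the key bears on the bracket or its cup with more than 30 N (contact force between key and bracket above 30 N and z of key in the frame of bracket above 0.0095 m).
It fails at once if another thing on the shelf is moved by more than 30 mm (distance of any of eyepiece, adapter, reducer, cap, driver, brush, jar from where it was at the start of the episode above 0.03 m).
It also fails if it takes over 58 s, if anything falls off the work surface, if the arm or the gripper's body presses on something with over 40 N, if the wrist force passes 120 N, or if a joint passes its speed limit or range.

## Robot

A 6-joint arm with a two-finger parallel gripper is mounted at the origin on the work surface. World frame = base frame: x ahead of the robot, y to its left, z up, the work surface at z = 0. Lengths are in mm, angles in rad, forces in N, time in s.
With the tool pointing down it reaches from about 300 to 850 mm from the base axis. Payload 5.4 kg.
Tool frame: the origin (TCP) lies midway between the tips of the shut fingers; the grasp point (between the pads) lies 19 mm behind it (robot.pinch_z is the distance from the TCP to the grasp point, in mm); z points along the fingers, x is the direction in which the jaws open and shut, and the axes are right-handed (so a half turn about z gives the same grasp; the last joint's range is limited). The gripper opens to 85 mm and grips with 20 to 120 N. Pads are 22 mm wide; open, the fingers measure 114 mm over their backs; the gripper's body (76 mm by 85 mm) begins 54 mm behind the grasp point. The pads swing forward as they close: fully open they stand 13 mm farther back than shut.
Start: joints at [1.006, 0.158, 1.597, -0, 1.386, -0.21], TCP at [199.766, 539.166, 231.299] pointing down, gripper open.
Joint ranges: [-2.91, 2.91], [-0.94, 2.29], [0.18, 2.7], [-1.29, 4.43], [0.17, 2.64], [-3, 3]. Speed limits (rad/s): [2.57, 2.57, 3.14, 3.14, 3.14, 3.14].

## Interface

Orientations are given as a 3x3 rotation matrix whose columns are the frame's x, y, z axes.
In Python, from bench import robot gives the robot as it stands. The module is installed in compiled form; this text tells all that it offers.
- The arm moves only by the tool step_arm, never from a script. Its argument "moves" is text: rows parted by semicolons, each of 5 numbers parted by spaces: the shift along the tool's x, y, z in mm, then the turn about the tool's z in rad, then the closure, from -1 (fully open) to 1 (shut), so that 0 is half open. A call has 1 to 8 rows; each row shifts and turns the commanded pose from where the row before left it, along the tool's axes as they then stand; what a row does not reach is not made up. A row lasts 1/12 s, in which the tool goes at most 41.7 mm and 7.16 degrees, less where a joint would pass 70% of its speed; a pose out of reach is approached as far as the arm can. A call is refused whole if a number of a shift passes 41.7 or a number of a turn 0.125, either way. A call with a gripper value outside its range is refused whole. The fingers move at their own pace and stop on an object; the grip force is fixed at half the most. Time passes only in rows, so rows that do not move let the fingers close. It gives the time, the measured TCP pose, the force and the opening at its end, in the units of the state.
- robot.state(): the state, without advancing time (a new reading comes with each control period).
- robot.read_camera(name): name is "scene" or "top"; returns a dict with "pixels" (480x640x3 uint8, red, green, blue), "z_map" (480x640 float32, mm along the optical axis (not along the pixel's ray), 0 where there is no reading), "mtx" (3x3 intrinsics, pixels), "cam_to_world" (4x4, takes a point from camera to world coordinates). Camera axes: x right, y up, looking along -z (the intrinsics and any distortion apply to the point x, -y, -z); pixel columns grow to the right and rows downward; lengths in mm; the calibration is good to about 2 mm. A picture is of the moment at which its call begins.
- robot.finish_job(): hands the job in, once; it reports no verdict.
The state is a dict: "clock": time; "joints": joint angles; "qvel": joint speeds; "effort": joint torques, N m; "eef_pos": TCP position; "orientation": TCP orientation; "force": force on the tool from outside, world axes, zero at the start; "moment": the same for the moment, N m; "width": finger opening in mm.
Only numpy, scipy, OpenCV 4.12 (cv2) and the standard library are available. Lean on these libraries where they do the work, as an engineer would, in place of code of your own. Each camera call takes 0.05 s, during which the arm holds its last target.

## Working session

There is one attempt and no reset: what is moved stays moved. The work goes in short steps, Python scripts to look and compute and a tool call to move; the robot and the scene stay as the last step left them, time stands still between calls to the robot, and variables do not carry over. Pictures are saved under pics/ and viewed, and the job is handed in when it is done.

Besides the shell and the picture viewer there is one more tool, called after ">>>" by a JSON object that holds its "op" and its "data", one argument or row to a line. step_arm: Moves the arm, as the interface text tells. Its arguments: {"type":"object","properties":{"moves":{"type":"string"}},"required":["moves"]}

```bash
mkdir -p pics && cat > h.py <<'E'
import numpy as np, cv2
from bench import robot
def snap(n,f):
    c=robot.read_camera(n); cv2.imwrite('pics/'+f+'.png',c['pixels'][:,:,::-1]); np.savez(f+'.npz',**c); return c
def world(c,u,v,d=None):
    K=c['mtx'];z=c['z_map'][int(v),int(u)] if d is None else d
    p=np.array([(u-K[0,2])/K[0,0]*z,-(v-K[1,2])/K[1,1]*z,-z,1]);return (c['cam_to_world']@p)[:3]
def ray(c,u,v,h):
    o=c['cam_to_world'][:3,3];p=world(c,u,v,100.);r=p-o;return o+r*(h-o[2])/r[2]
def cloud(c):
    K=c['mtx'];z=c['z_map'];v,u=np.mgrid[0:480,0:640]
    P=np.stack([(u-K[0,2])/K[0,0]*z,-(v-K[1,2])/K[1,1]*z,-z,np.ones_like(z)],-1)
    return (P@c['cam_to_world'].T)[...,:3]
E
python3 - <<'E'
from h import *
for n in('scene','top'):
    c=snap(n,n+'0');print(n,c['mtx'],c['cam_to_world'].round(3))
print(robot.state())
E
```

```text
scene [[472.32631573   0.         329.42593202]
 [  0.         472.32631573 233.95156204]
 [  0.           0.           1.        ]] [[-2.750000e-01 -5.470000e-01  7.900000e-01  1.284655e+03]
 [ 9.620000e-01 -1.550000e-01  2.270000e-01  2.185460e+02]
 [-1.000000e-03  8.220000e-01  5.690000e-01  6.475280e+02]
 [ 0.000000e+00  0.000000e+00  0.000000e+00  1.000000e+00]]
top [[433.69587795   0.         318.16979351]
 [  0.         433.69587795 246.60153712]
 [  0.           0.           1.        ]] [[-2.100000e-02  9.940000e-01 -1.070000e-01  4.398990e+02]
 [-1.000000e+00 -2.100000e-02 -0.000000e+00 -1.212000e+00]
 [-3.000000e-03  1.070000e-01  9.940000e-01  1.076408e+03]
 [ 0.000000e+00  0.000000e+00  0.000000e+00  1.000000e+00]]
{'clock': 0.1, 'joints': array([ 1.00592000e+00,  1.58996730e-01,  1.59811415e+00, -1.40895064e-05,
        1.38621292e+00, -2.10097048e-01]), 'qvel': array([-0.00159538, -0.00119034, -0.00438515,  0.00094443,  0.00074454,
        0.00075779]), 'effort': array([-5.28140595e-05, -3.96987104e+01, -3.32339680e+01, -2.40039672e-04,
        4.08000225e-03, -1.43774162e-05]), 'eef_pos': array([199.46745662, 538.70875434, 230.40542092]), 'orientation': array([[ 3.47380189e-01,  9.37723929e-01, -9.15001840e-04],
       [ 9.37722842e-01, -3.47381220e-01, -1.46963230e-03],
       [-1.69596383e-03, -3.47496978e-04, -9.99998501e-01]]), 'force': array([ 0.09518743, -0.31342826, -0.35578453]), 'moment': array([-0.02706753, -0.02268599, -0.00119866]), 'width': 85.55871412711122}
```

View pics/scene0.png

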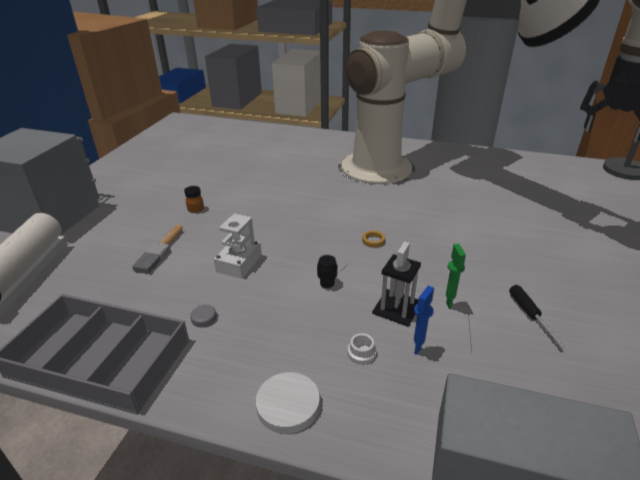

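View pics/top0.png

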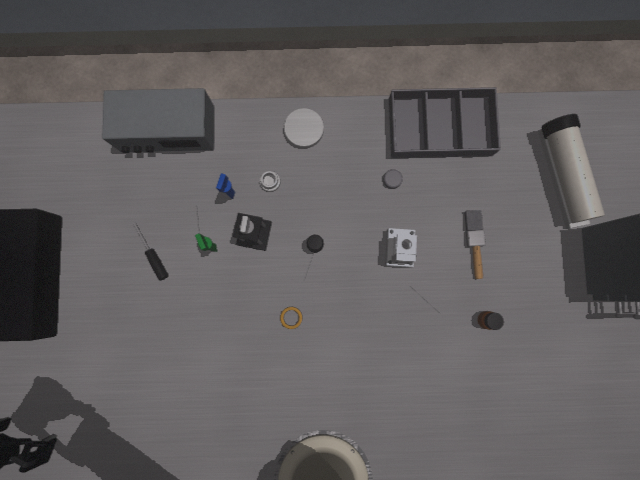

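The scene view shows the stand with its key at about (402,275) and the bracket at (238,245). In the top view they are at (252,231) and (402,247). I'll zoom in on both.

```bash
python3 - <<'E'
from h import *
a=cv2.imread('pics/top0.png');b=cv2.imread('pics/scene0.png')
def cr(i,x,y,w,h,s): return cv2.resize(i[y:y+h,x:x+w],(400,300),interpolation=cv2.INTER_CUBIC)
o=np.vstack([np.hstack([cr(a,220,200,64,48,1),cr(a,370,220,64,48,1)]),np.hstack([cr(b,350,230,120,90,1),cr(b,190,205,100,75,1)])])
cv2.imwrite('pics/z0.png',o)
c=dict(np.load('top0.npz'));P=cloud(c)
for (u,v) in[(246,223),(252,228),(236,215),(403,240),(406,244),(402,247),(396,264),(410,232)]: print(u,v,P[v,u].round(1))
s=dict(np.load('scene0.npz'));P=cloud(s)
for (u,v) in[(404,250),(401,262),(238,222),(230,250)]: print(u,v,P[v,u].round(1))
E
```

```text
246 223 [594.4 154.3 148.9]
252 228 [588.9 147.1 111.7]
236 215 [640.9 205.2  -4.4]
403 240 [ 555.2 -192.3  105.3]
406 244 [ 553.  -211.7   41.4]
402 247 [ 539.6 -189.7  103.9]
396 264 [ 505.8 -186.6   36.6]
410 232 [ 582.3 -223.2   38.3]
404 250 [604.5 160.5 149.3]
401 262 [613.9 158.4 129. ]
238 222 [ 537.4 -196.   102.2]
230 250 [ 558.  -212.7   40.1]
```

View pics/z0.png

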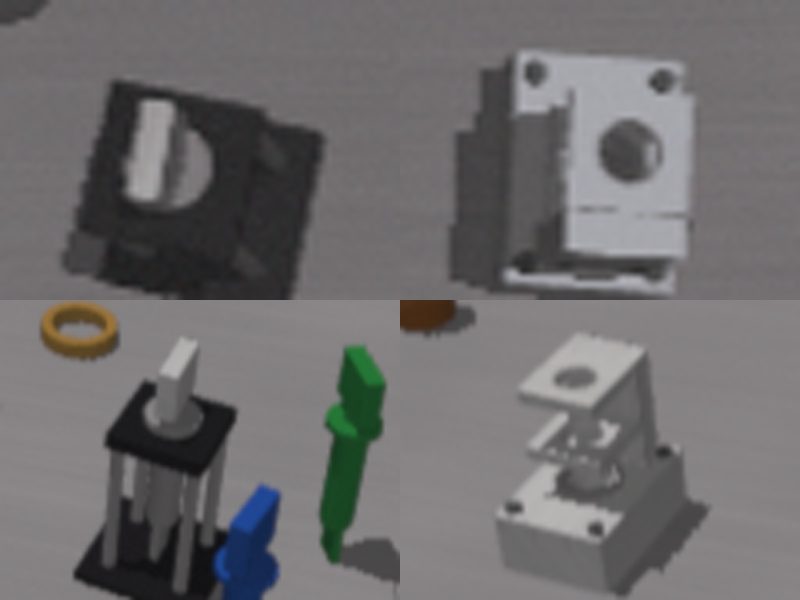

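```bash
cat > m.py <<'E'
from h import *
def poly(c,mask,h):
    cs,_=cv2.findContours(mask.astype(np.uint8),cv2.RETR_EXTERNAL,cv2.CHAIN_APPROX_NONE)
    k=max(cs,key=cv2.contourArea)[:,0].astype(float)
    return np.array([ray(c,u,v,h)[:2] for u,v in k])
def rect(w):
    (cx,cy),(a,b),t=cv2.minAreaRect(w.astype(np.float32)); return np.round([cx,cy,a,b,t],2)
def box(P,x,y,z): return (abs(P[...,0]-x[0])<x[1])&(abs(P[...,1]-y[0])<y[1])&(P[...,2]>z[0])&(P[...,2]<z[1])
E
python3 - <<'E'
from m import *
for n in('top','scene'):
    c=dict(np.load(n+'0.npz'));P=cloud(c);g=cv2.cvtColor(c['pixels'],cv2.COLOR_RGB2GRAY)
    m=box(P,(595,40),(152,40),(125,165));print(n,'paddle',m.sum(),g[m].min(),g[m].max(),np.median(P[m],0).round(1),[np.percentile(P[m][:,2],q).round(1) for q in(5,50,95)])
    m=box(P,(595,60),(152,60),(96,115));
    print(' plate',m.sum(),P[m].mean(0).round(1), rect(P[m][:,:2]), rect(poly(c,m,106)))
    m=box(P,(550,60),(-200,60),(95,112));print(' ear',m.sum(),P[m].mean(0).round(1),rect(poly(c,m,104)))
    m=box(P,(550,70),(-200,70),(30,44));print(' block',m.sum(),P[m].mean(0).round(1),rect(poly(c,m,36)))
c=dict(np.load('top0.npz'));g=cv2.cvtColor(c['pixels'],cv2.COLOR_RGB2GRAY)
print(g[213:235,238:258]);print(g[234:256,396:416])
E
```

```text
top paddle 125 56 165 [592.  156.7 148.2] [np.float64(128.1), np.float64(148.2), np.float64(152.0)]
 plate 492 [591.5 156.9 106.2] [593.62 159.17  56.89  56.01  77.65] [593.17 158.46  57.49  56.32  77.42]
 ear 469 [ 537.2 -198.9  103.3] [ 538.42 -198.75   45.28   60.23   84.36]
 block 422 [ 550.9 -190.7   35.9] [ 546.66 -198.87   63.73   90.81   85.67]
scene paddle 197 86 179 [604.2 158.6 144.4] [np.float64(127.0), np.float64(144.4), np.float64(150.9)]
 plate 654 [603.5 158.8 105.8] [594.6  157.8   56.78  60.25  78.1 ] [599.83 158.08  58.98  67.48  77.9 ]
 ear 408 [ 543.3 -198.8  102.9] [ 544.48 -197.17   51.41   69.     85.18]
 block 656 [ 561.4 -196.5   36.3] [ 550.38 -198.89   69.33   97.18   84.04]
[[ 50  51  58  66  78  97 101 113 110 112 112 112 110 111 113 113 110 110
  110 112]
 [ 38  40  45  44  48  49  50  59  66  76  93 101 111 111 111 110 112 110
  112 109]
 [ 39  42  38  44  45  55  51  43  46  45  52  52  57  67  76  95  98 109
  108 109]
 [ 41  43  42  45  91 141 144 146 135  95  45  43  44  45  48  52  54  58
   66  71]
 [ 42  39  40  49 100 149 151 153 156 133  63  4
[... 2653 characters left out ...]
 168 166
  168 163]
 [135 168 168 167 168 167 162 145 107  79  67  74  92 117 148 165 166 167
  169 160]
 [118 168 168 167 168 169 167 166 161 144 131 140 148 163 165 168 167 167
  168 161]
 [116 168 167 168 167 168 169 168 167 167 165 166 167 169 167 167 166 168
  168 160]
 [124 168 169 167 168 168 169 168 167 167 167 168 168 169 167 166 167 168
  170 159]
 [125 169 167 168 168 167 168 168 167 167 169 168 167 168 168 167 168 166
  166 160]
 [108 156 147 126 131 145 141 135 146 167 168 168 167 166 166 167 168 167
  168 156]
 [113 167 165 164 164 165 166 164 166 166 167 161 152 161 155 147 136 134
  124 125]
 [113 169 168 167 167 169 169 166 168 166 166 167 167 167 167 165 164 165
  163 146]]
```

```bash
cat >> m.py <<'E'
def blob(c,x,y,w,h,lo,hi,s=8,seed=None):
    g=cv2.cvtColor(c['pixels'],cv2.COLOR_RGB2GRAY)[y:y+h,x:x+w]
    g=cv2.resize(g,None,fx=s,fy=s,interpolation=cv2.INTER_LINEAR)
    m=((g>lo)&(g<hi)).astype(np.uint8)
    cs,_=cv2.findContours(m,cv2.RETR_EXTERNAL,cv2.CHAIN_APPROX_NONE)
    su,sv=((seed[0]-x)*s,(seed[1]-y)*s)
    cs=[k for k in cs if cv2.contourArea(k)>s*s*8]
    k=min(cs,key=lambda k:-cv2.pointPolygonTest(k,(float(su),float(sv)),True))
    k=cv2.convexHull(k)[:,0]
    return (k+.5)/s-.5+[x,y]
def onto(c,k,h): return np.array([ray(c,u,v,h)[:2] for u,v in k])
def cen(w):
    M=cv2.moments(w.astype(np.float32)); return np.round([M['m10']/M['m00'],M['m01']/M['m00'],M['m00']],2)
E
python3 - <<'E'
from m import *
t=dict(np.load('top0.npz'));s=dict(np.load('scene0.npz'))
w=onto(t,blob(t,232,208,35,32,125.5,255,seed=(244,224)),150);print('paddle top',cen(w),rect(w))
w=onto(t,blob(t,398,235,20,18,0,140,seed=(405,244)),104);print('hole top',cen(w),rect(w))
w=onto(t,blob(t,398,235,20,18,0,152,seed=(405,244)),104);print('hole top',cen(w),rect(w))
g=cv2.cvtColor(s['pixels'],cv2.COLOR_RGB2GRAY)
print(g[216:232,224:248]);print(g[238:274,390:414])
E
```

```text
paddle top [593.16 159.27 349.35] [593.24 159.49  11.16  34.33  79.81]
hole top [ 546.6  -199.55  453.64] [ 546.52 -199.48   23.93   23.85   42.9 ]
hole top [ 546.51 -199.51  507.92] [ 546.4  -199.46   25.32   25.27   43.31]
[[131 131 131 131 132 136 150 165 175 176 176 176 177 177 177 178 176 176
  175 175 171 170 161 153]
 [132 132 132 132 137 155 170 177 178 174 177 177 178 178 178 178 177 177
  177 176 176 176 175 175]
 [132 132 133 138 155 173 179 180 179 176 179 179 180 179 178 179 178 178
  178 177 177 177 178 179]
 [130 131 137 156 173 179 181 180 180 180 180 180 180 180 179 180 180 179
  177 177 178 179 180 179]
 [131 136 154 172 180 180 180 179 178 177 176 176 177 178 179 180 180 179
  178 179 179 180 180 172]
 [141 155 170 177 178 176 170 167 158 155 152 153 154 166 175 178 180 180
  179 179 179 179 173 150]
 [162 172 176 177 174 160 142 132 123 123 118 117 120 137 155 175 180 180
  179 179 179 173 152 116]
 [175 177 178 175 159 130 111 103 104 105 105 104 105 112 129 164 179 180
  180 180 174 151 116  93]
 [176 177 177 172 139 101  97 101 103 102 101 102 103 106 121 158 1
[... 3678 characters left out ...]
28  32  49  78 100 107 103  78  74  75  75  74  72  72  71  73  74
   84  70  44  28  28  27]
 [ 27  28  28  35  57  77  82  80  75  76  76  75  74  73  74  75  75  76
   80  58  33  27  28  28]
 [ 27  28  28  30  36  54  66  72  73  76  78  78  77  76  76  76  75  71
   59  38  29  28  28  27]
 [ 28  27  28  29  29  33  45  55  58  67  70  76  77  76  74  67  61  53
   37  26  26  28  28  27]
 [ 27  28  28  26  29  28  31  30  37  47  50  57  59  57  55  46  38  27
   22  27  28  29  28  27]
 [ 27  27  26  28  28  28  26  28  27  30  28  31  33  30  27  23  23  24
   26  27  28  26  28  29]
 [ 24  22  24  27  27  28  27  28  29  27  27  27  28  28  24  24  24  28
   27  27  27  28  28  27]]
```

```bash
python3 - <<'E'
from m import *
t=dict(np.load('top0.npz'));s=dict(np.load('scene0.npz'))
def long(w):
    b=cv2.boxPoints(cv2.minAreaRect(w.astype(np.float32)));e=[b[1]-b[0],b[2]-b[1]];e=max(e,key=np.linalg.norm);a=np.arctan2(e[1],e[0]);return round(float((a+np.pi/2)%np.pi-np.pi/2),3)
def fitang(w):  # area-second-moment axis
    M=cv2.moments(w.astype(np.float32));return round(.5*np.arctan2(2*M['mu11'],M['mu20']-M['mu02']),3)
w=onto(t,blob(t,232,208,35,32,118,255,seed=(244,224)),150);print('pad T',cen(w),rect(w),long(w),fitang(w))
w=onto(s,blob(s,388,236,28,22,150,255,seed=(403,248)),150);print('pad S',cen(w),rect(w),long(w),fitang(w))
for th in(135,150):
  w=onto(s,blob(s,226,218,16,12,0,th,seed=(234,224)),104);print('hole S',cen(w),rect(w))
# hole at socket rim etc; bracket orientation
for n,c in(('T',t),('S',s)):
    P=cloud(c)
    m=box(P,(550,70),(-200,70),(95,112));w=poly(c,m,104);print(n,'ear',long(w))
    m=box(P,(550,70),(-200,70),(30,44));w=poly(c,m,36);print(n,'block',long(w),cen(cv2.convexHull(w.astype(np.float32))[:,0]))
E
```

```text
pad T [593.08 159.29 372.81] [593.25 159.48  11.76  34.79  79.58] -0.182 -0.182
pad S [595.93 157.71 368.75] [595.91 157.66  10.52  36.54  79.73] -0.179 -0.171
hole S [ 549.6  -200.82  319.52] [ 549.75 -200.83   19.09   20.97   23.44]
hole S [ 549.6  -200.83  406.29] [ 549.65 -200.91   21.73   23.11   15.85]
T ear -0.098
T block -0.076 [ 546.5  -199.18 5642.23]
S ear -0.084
S block -0.104 [ 556.64 -196.53 5591.05]
```

```bash
cat >> h.py <<'E'
def go(x,y,z,yaw=None):
    s=robot.state();R=s['orientation'];p=s['eef_pos'];d=np.array([x,y,z])-p
    a=np.arctan2(R[1,0],R[0,0]);
    print('t',round(s['clock'],2),'pos',p.round(1),'yaw',round(a,3),'F',s['force'].round(1),'w',round(s['width'],1))
    if yaw is not None:
        print('turn',round(-(yaw-a),3))
        c,q=np.cos(yaw),np.sin(yaw);R2=np.array([[c,q,0],[q,-c,0],[0,0,-1]])
        print('shift after turn',(R2.T@d).round(1))
    print('shift now',(R.T@d).round(1))
E
python3 -c "
from h import *
go(594.5,158.5,200,1.391)"
```

```text
t 0.1 pos [199.5 538.7 230.4] yaw 1.216 F [ 0.1 -0.3 -0.4] w 85.6
turn -0.175
shift after turn [-303.4  456.7   30.4]
shift now [-219.3  502.5   30.6]
```

>>> {"op": "step_arm", "data": {
  "moves": "0 0 0 -0.1 0; 0 0 0 -0.075 0"
}}

```text
clock: 0.27
eef_pos: [199.6, 538.8, 230.7]
orientation: [[0.174, 0.985, -0.001], [0.985, -0.174, -0.001], [-0.001, -0.0, -1.0]]
force: [0.1, -0.1, -0.9]
width: 64.1
```

>>> {"op": "step_arm", "data": {
  "moves": "-19 28.5 0 0 0;-19 28.5 0 0 0;-19 28.5 0 0 0;-19 28.5 0 0 0;-19 28.5 0 0 0;-19 28.5 0 0 0;-19 28.5 0 0 0;-19 28.5 0 0 0"
}}

```text
clock: 0.93
eef_pos: [397.6, 347.4, 230.9]
orientation: [[0.179, 0.984, -0.001], [0.984, -0.179, -0.0], [-0.0, -0.001, -1.0]]
force: [0.1, -0.0, 0.0]
width: 42.6
```

>>> {"op": "step_arm", "data": {
  "moves": "-19 28.5 0 0 0;-19 28.5 0 0 0;-19 28.5 0 0 0;-19 28.5 0 0 0;-19 28.5 0 0 0;-19 28.5 0 0 0;-19 28.5 0 0 0;0 0 0 0 0"
}}

```text
clock: 1.6
eef_pos: [572.7, 177.6, 230.6]
orientation: [[0.184, 0.983, 0.001], [0.983, -0.184, -0.002], [-0.002, 0.001, -1.0]]
force: [-0.3, 0.1, 0.7]
width: 42.9
```

```bash
python3 -c "
from h import *
go(594.5,158.5,185,1.391)"
```

```text
t 1.6 pos [572.7 177.6 230.6] yaw 1.386 F [-0.3  0.1  0.7] w 42.9
turn -0.005
shift after turn [-14.9  24.9  45.6]
shift now [-14.7  24.9  45.7]
```

>>> {"op": "step_arm", "data": {
  "moves": "-7.5 12.5 0 -0.005 0;-7.5 12.5 0 0 0;0 0 22 0 0;0 0 22 0 0;0 0 0 0 0"
}}

```text
clock: 2.02
eef_pos: [588.6, 162.8, 182.2]
orientation: [[0.173, 0.985, -0.009], [0.985, -0.173, -0.001], [-0.002, -0.008, -1.0]]
force: [-0.4, 0.3, -2.0]
width: 42.5
```

```bash
python3 -c "
from h import *
go(594.5,158.5,119,1.391)
snap('scene','s1');snap('top','t1')
a=cv2.imread('pics/s1.png')[180:330,310:510];cv2.imwrite('pics/s1z.png',cv2.resize(a,None,fx=4,fy=4))"
```

```text
t 2.02 pos [588.6 162.8 182.2] yaw 1.396 F [-0.4  0.3 -2. ] w 42.5
turn 0.005
shift after turn [-3.2  6.5 63.2]
shift now [-3.1  7.  63.1]
```

View pics/s1z.png

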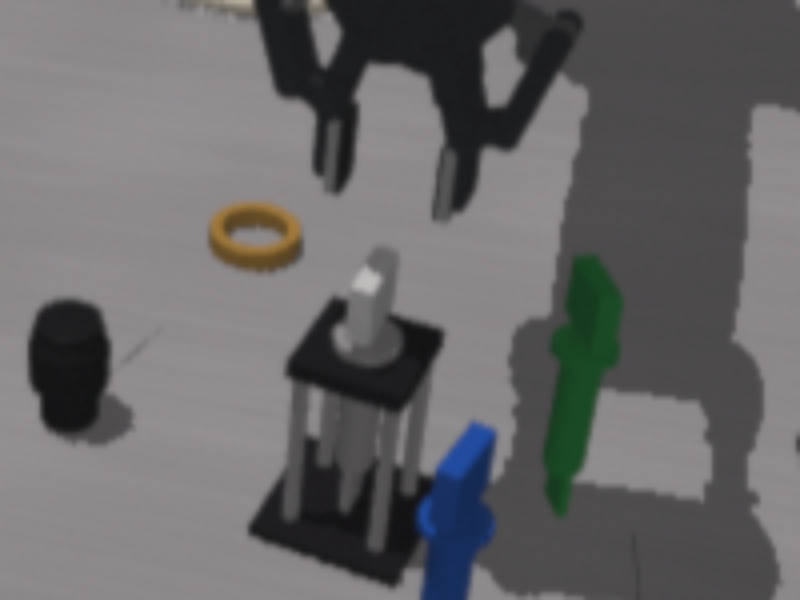

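The fingers straddle the paddle from above. I'll re-read the settled pose before descending.

```bash
python3 -c "
from h import *
go(594.5,158.5,119,1.391)"
```

```text
t 2.12 pos [590.8 163.3 186.6] yaw 1.397 F [ 0.3 -0.1  0.8] w 42.8
turn 0.006
shift after turn [-4.1  4.5 67.6]
shift now [-4.   4.7 67.6]
```

>>> {"op": "step_arm", "data": {
  "moves": "-4 4.6 0 0.006 0;0 0 20 0 0;0 0 20 0 0;0 0 14 0 0;0 0 0 0 0;0 0 0 0 0"
}}

```text
clock: 2.62
eef_pos: [595.8, 158.3, 134.3]
orientation: [[0.18, 0.984, 0.001], [0.984, -0.18, -0.0], [0.0, 0.001, -1.0]]
force: [0.2, -0.5, 1.1]
width: 42.8
```

```bash
python3 -c "
from h import *
go(594.5,158.5,119,1.391)"
```

```text
t 2.62 pos [595.8 158.3 134.3] yaw 1.39 F [ 0.2 -0.5  1.1] w 42.8
turn -0.001
shift after turn [-0.  -1.3 15.3]
shift now [-0.1 -1.3 15.3]
```

>>> {"op": "step_arm", "data": {
  "moves": "0 -1.3 8 0 0;0 0 7 0 0;0 0 0 0 0;0 0 0 0 0.3;0 0 0 0 0.6;0 0 0 0 1;0 0 0 0 1;0 0 0 0 1"
}}

```text
clock: 3.28
eef_pos: [594.3, 158.7, 118.9]
orientation: [[0.18, 0.984, 0.001], [0.984, -0.18, 0.0], [0.0, 0.001, -1.0]]
force: [-0.7, 1.1, 1.9]
width: 11.4
```

>>> {"op": "step_arm", "data": {
  "moves": "0 0 0 0 1;0 0 0 0 1"
}}

```text
clock: 3.45
eef_pos: [594.3, 158.7, 118.9]
orientation: [[0.18, 0.984, 0.001], [0.984, -0.18, 0.0], [0.0, 0.001, -1.0]]
force: [-0.3, 1.0, 2.5]
width: 11.3
```

The fingers stopped at 11.3 mm on the 12 mm paddle, so it is gripped. Lifting next.

>>> {"op": "step_arm", "data": {
  "moves": "0 0 -8 0 1;0 0 -15 0 1;0 0 -20 0 1;0 0 -20 0 1;0 0 -20 0 1;0 0 -20 0 1;0 0 -20 0 1;0 0 0 0 1"
}}

```text
clock: 4.12
eef_pos: [595.8, 158.7, 246.0]
orientation: [[0.18, 0.984, 0.007], [0.984, -0.18, 0.0], [0.002, 0.007, -1.0]]
force: [1.7, 0.3, -1.9]
width: 11.1
```

```bash
python3 -c "
from h import *
go(548,-200.1,240,1.48)
snap('scene','s2')
a=cv2.imread('pics/s2.png')[130:330,300:500];cv2.imwrite('pics/s2z.png',cv2.resize(a,None,fx=3,fy=3))
go(548,-200.1,240,1.48)"
```

```text
t 4.12 pos [595.8 158.7 246. ] yaw 1.39 F [ 1.7  0.3 -1.9] w 11.1
turn -0.09
shift after turn [-361.7  -15.1    6. ]
shift now [-361.6   17.4    5.6]
t 4.17 pos [595.  158.6 243.4] yaw 1.39 F [ 0.1  0.4 -2.6] w 11.1
turn -0.09
shift after turn [-361.5  -14.3    3.4]
shift now [-361.3   18.3    3.2]
```

View pics/s2z.png

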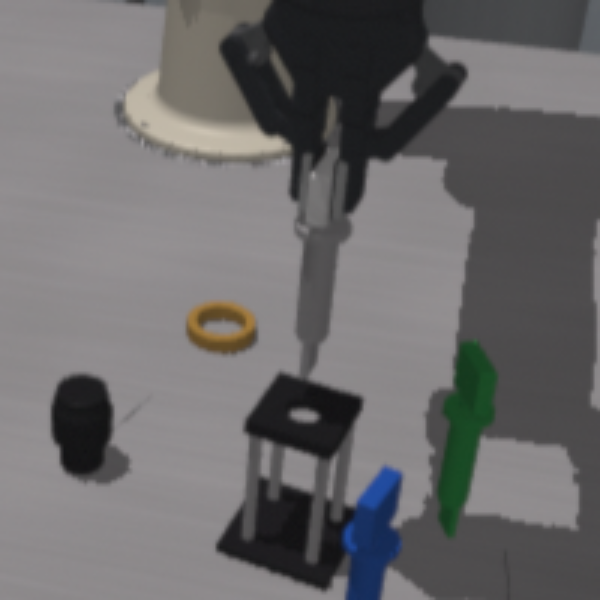

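The key hangs upright in the grip and clear of the stand, whose empty hole shows at (305,413) in the crop. Now I'll carry it to the bracket.

>>> {"op": "step_arm", "data": {
  "moves": "-20 1 0 0 1;-30 1.5 0 0 1;-36 1.8 0 0 1;-36 1.8 0 0 1;-36 1.8 0 0 1;-36 1.8 0 0 1;-36 1.8 0 0 1;-36 1.8 0 0 1"
}}

```text
clock: 4.83
eef_pos: [557.4, -106.6, 238.7]
orientation: [[0.18, 0.984, -0.004], [0.984, -0.18, 0.001], [0.001, -0.004, -1.0]]
force: [1.4, 0.5, -2.6]
width: 11.3
```

>>> {"op": "step_arm", "data": {
  "moves": "-36 1.8 0 0 1;-30 1.5 0 0 1;-15 0.8 0 0 1;0 0 0 -0.1 1;0 0 0 -0.1 1;0 0 0 -0.1 1;0 0 0 -0.09 1;0 0 0 0 1"
}}

```text
clock: 5.5
eef_pos: [547.9, -184.9, 239.3]
orientation: [[-0.21, 0.978, -0.003], [0.978, 0.21, 0.002], [0.003, -0.002, -1.0]]
force: [-0.4, 0.0, -2.2]
width: 10.6
```

```bash
python3 -c "
from h import *
print(robot.state()['joints'].round(2))
snap('scene','s3');snap('top','t3')
go(548,-200.1,240,1.78)
a=cv2.imread('pics/s3.png')[100:300,140:340];b=cv2.imread('pics/t3.png')[170:310,330:470];cv2.imwrite('pics/s3z.png',np.hstack([cv2.resize(a,(400,400)),cv2.resize(b,(400,400))]))"
```

```text
[-0.53  0.16  1.57  0.    1.41 -2.32]
t 5.6 pos [ 548.1 -185.1  239.9] yaw 1.778 F [-0.9 -0.5 -3.3] w 10.9
turn -0.002
shift after turn [-14.7  -3.2  -0.1]
shift now [-14.7  -3.2  -0.2]
```

View pics/s3z.png

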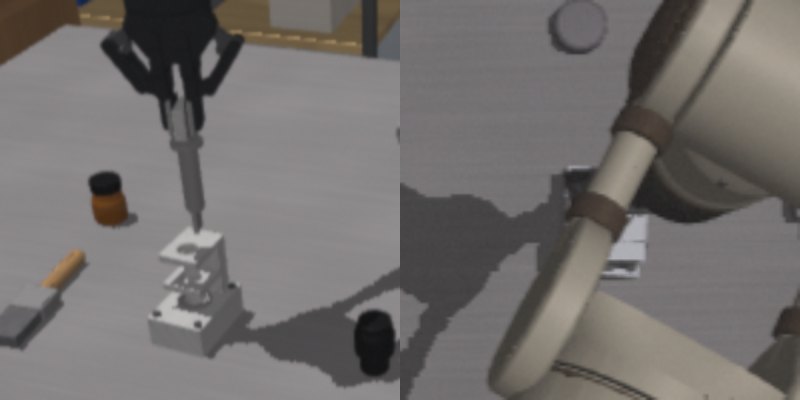

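The key is about 15 mm short of the hole. Joint 6 is at -2.32, which leaves too little room for an anticlockwise scan, so I'll use the half-turn symmetry. I'll turn the key clockwise to 1.4 rad minus half a turn from the bracket and scan clockwise from there.

>>> {"op": "step_arm", "data": {
  "moves": "-14.7 -3.2 0 0 1;0 0 0 0.12 1;0 0 0 0.12 1;0 0 0 0.12 1;0 0 0 0.12 1;0 0 0 0.12 1;0 0 0 0.12 1;0 0 0 0.12 1"
}}

```text
clock: 6.27
eef_pos: [548.4, -201.4, 240.8]
orientation: [[0.596, 0.803, -0.001], [0.803, -0.596, 0.0], [-0.0, -0.0, -1.0]]
force: [1.4, -0.4, -2.1]
width: 11.2
```

>>> {"op": "step_arm", "data": {
  "moves": "0 0 0 0.12 1;0 0 0 0.12 1;0 0 0 0.12 1;0 0 0 0.12 1;0 0 0 0.12 1;0 0 0 0.12 1;0 0 0 0.12 1;0 0 0 0.12 1"
}}

```text
clock: 6.93
eef_pos: [548.4, -201.4, 240.8]
orientation: [[1.0, -0.028, -0.001], [-0.028, -1.0, 0.0], [-0.001, -0.0, -1.0]]
force: [0.8, -1.0, -3.1]
width: 11.1
```

>>> {"op": "step_arm", "data": {
  "moves": "0 0 0 0.12 1;0 0 0 0.12 1;0 0 0 0 1;0 0 0 0 1"
}}

```text
clock: 7.27
eef_pos: [548.5, -201.2, 241.0]
orientation: [[0.967, -0.255, -0.0], [-0.255, -0.967, 0.0], [-0.0, 0.0, -1.0]]
force: [0.3, -0.3, -2.6]
width: 11.2
```

```bash
python3 -c "
from h import *
print(robot.state()['joints'].round(2))
snap('scene','s4')
go(548,-200.1,240,-.26)
a=cv2.imread('pics/s4.png')[130:280,180:290];cv2.imwrite('pics/s4z.png',cv2.resize(a,(440,600),interpolation=cv2.INTER_CUBIC))"
```

```text
[-0.56  0.18  1.56 -0.    1.41 -0.3 ]
t 7.32 pos [ 548.5 -201.2  241. ] yaw -0.258 F [ 0.4 -0.4 -4. ] w 11.0
turn 0.002
shift after turn [-0.7 -0.9  1. ]
shift now [-0.7 -0.9  1. ]
```

View pics/s4z.png

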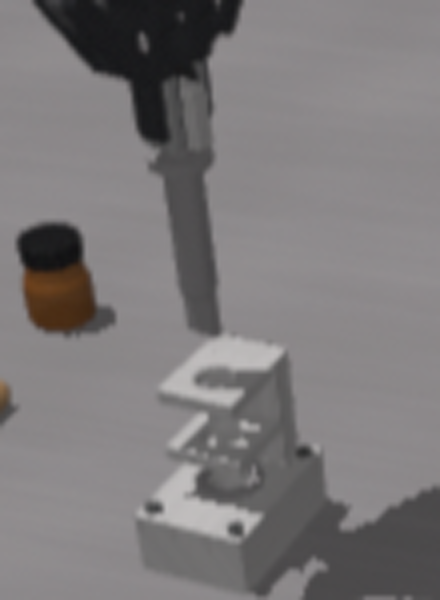

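```bash
cat > key.py <<'E'
from m import *
def key(c,cx,cy,zlo,zhi):
    """shank points in box; axis per height from left/right mask edges + depth"""
    P=cloud(c);m=box(P,(cx,25),(cy,25),(zlo,zhi));
    fwd=-c['cam_to_world'][:2,2];fwd/=np.linalg.norm(fwd);r=np.array([fwd[1],-fwd[0]])
    out=[]
    for v in np.unique(np.where(m)[0]):
        us=np.where(m[v])[0]
        if len(us)<5: continue
        u=(us.min()+us.max())/2
        mid=[k for k in us if abs(k-u)<=1]
        p=np.median(P[v,mid],0)
        out.append([p[2],p[:2]@r,p[:2]@fwd+10,len(us)])
    return np.array(out),r,fwd
E
python3 - <<'E'
from key import *
c=dict(np.load('s4.npz'))
o,r,f=key(c,548,-200,162,226)
print('r',r,'f',f);print(o.round(1)[::3])
for k in(1,2): print('fit',np.polyfit(o[:,0]-190,o[:,k],1))
for nm,h in(('tcp',(548.5,-201.2)),('holeS',(549.6,-200.83)),('holeT',(546.5,-199.5)),('mean',(548.05,-200.15))): print(nm,np.dot(h,r),np.dot(h,f))
E
```

```text
r [-0.27559616  0.96127351] f [-0.96127351 -0.27559616]
[[ 223.9 -344.5 -469.2    9. ]
 [ 217.8 -342.8 -470.4   11. ]
 [ 211.  -344.1 -469.4   10. ]
 [ 204.8 -344.8 -470.2   10. ]
 [ 198.6 -343.4 -470.9   10. ]
 [ 192.1 -344.2 -471.3   10. ]
 [ 185.5 -343.  -471.6   10. ]
 [ 177.5 -344.3 -469.6   10. ]
 [ 171.7 -344.7 -471.5   10. ]
 [ 164.1 -343.8 -470.3    7. ]]
fit [ 7.99974187e-03 -3.44273758e+02]
fit [ 1.20711188e-02 -4.70454700e+02]
tcp -344.57272241218726 -471.80857237809255
holeS -344.5202069876482 -472.9679438156333
holeT -342.3873651324853 -470.35453882963037
mean -343.4393669574417 -471.6653752649983
```

```bash
python3 -c "
from h import *
go(547.5,-201.2,217,-.26)"
```

```text
t 7.32 pos [ 548.5 -201.2  241. ] yaw -0.258 F [ 0.4 -0.4 -4. ] w 11.0
turn 0.002
shift after turn [-0.9  0.3 24. ]
shift now [-0.9  0.3 24. ]
```

>>> {"op": "step_arm", "data": {
  "moves": "-1 0.3 0 0 1;0 0 10 0 1;0 0 10 0 1;0 0 4 0 1;0 0 0 0 1;0 0 0 0 1"
}}

```text
clock: 7.82
eef_pos: [547.1, -200.7, 216.4]
orientation: [[0.966, -0.257, -0.001], [-0.257, -0.966, 0.001], [-0.002, -0.0, -1.0]]
force: [0.6, 0.5, -2.7]
width: 11.1
```

```bash
python3 -c "
from h import *
snap('scene','s5')
go(547.5,-201.2,217,-.26)
a=cv2.imread('pics/s5.png')[180:255,200:275];cv2.imwrite('pics/s5z.png',cv2.resize(a,(600,600),interpolation=cv2.INTER_CUBIC))"
```

```text
t 7.87 pos [ 547.5 -200.9  217.1] yaw -0.26 F [ 0.1  1.1 -2.9] w 11.2
turn 0.0
shift after turn [0.1 0.3 0.1]
shift now [0.1 0.3 0.1]
```

View pics/s5z.png

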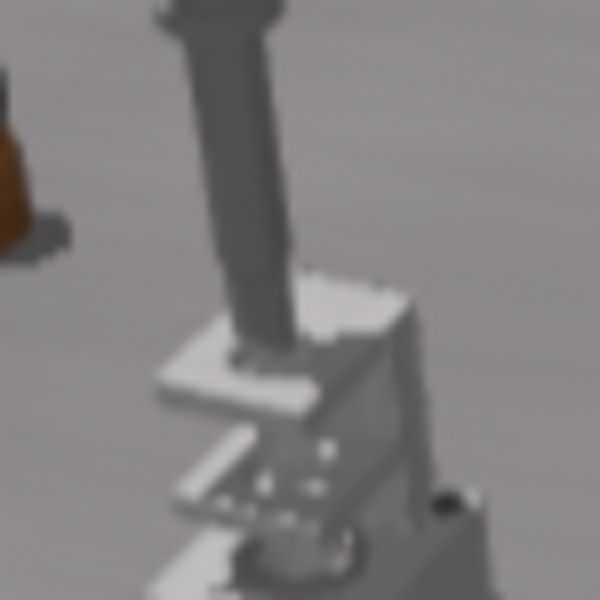

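```bash
python3 - <<'E'
from key import *
c=dict(np.load('s5.npz'));M=np.linalg.inv(c['cam_to_world'])
def proj(p):
    q=M@np.append(p,1);K=c['mtx'];return np.array([K[0,0]*q[0]/-q[2]+K[0,2],-K[1,1]*q[1]/-q[2]+K[1,2]])
for z in(104,108,112): print(z,proj((549.6,-200.83,z)))
print('f+1',proj((549.6-.961,-200.83-.276,108)))
g=cv2.cvtColor(c['pixels'],cv2.COLOR_RGB2GRAY);print(g[214:230,222:246])
o,r,f=key(c,548,-200,138,202);
for k in(1,2): print('fit',np.polyfit(o[:,0]-170,o[:,k],1))
E
```

```text
104 [233.27625345 224.02857304]
108 [233.05131294 222.42537899]
112 [232.82532824 220.81474288]
f+1 [233.1312224  222.16184614]
[[138 138 138 138 138 131  93  80  78  78  77  76  74  86 134 163 159 167
  158 147 146 141 139 140]
 [138 138 137 138 138 133 100  84  78  77  78  77  77  85 134 178 182 185
  178 171 169 165 160 159]
 [138 137 137 137 137 133 107  88  80  78  78  78  78  83 129 180 186 186
  185 184 184 182 179 178]
 [139 139 139 138 138 134 113  89  80  79  79  79  78  79 120 181 186 186
  186 185 186 185 185 185]
 [138 139 139 139 139 139 126  93  82  79  79  79  78  77 111 181 186 188
  187 186 186 185 186 186]
 [137 137 137 137 144 159 150  98  84  79  79  78  78  76 104 177 187 189
  188 188 185 185 187 188]
 [136 136 138 143 161 178 169 104  85  80  78  79  78  76  98 166 184 188
  188 187 183 184 185 186]
 [136 139 148 162 179 185 177 120  90  83  80  79  78  76  89 141 157 182
  184 179 154 150 150 150]
 [139 150 170 180 185 185 179 141 103  91  85  80  79  77  82 110 119 148
  150 144 112 107 107 106]
 [150 170 183 186 186 184 165 132 105 100  97  92  85  83  87 103 105 106
  107 106 101 100 100  98]
 [169 182 185 185 185 180 145 106 100 105 106 103  97  96 100 107 104  98
   99 100 100  99  97  93]
 [183 184 185 184 184 179 148 106 112 118 109 106 105 104 105 105 103  99
   99  99  98  96  93  91]
 [186 186 186 186 185 183 169 146 139 138 118 115 118 111 111 109 107 100
   99  98  95  92  90  93]
 [176 183 185 186 186 186 184 178 171 167 157 156 158 153 153 152 146 111
   99  95  92  90  92  99]
 [143 152 161 173 176 183 184 184 184 185 183 183 182 181 181 180 176 145
  101  91  90  91  98 105]
 [114 117 126 140 144 152 158 166 175 182 184 184 186 185 186 185 178 150
  100  90  91  97 103 107]]
fit [-1.34863843e-03 -3.43343362e+02]
fit [-7.41511253e-03 -4.69051423e+02]
```

```bash
python3 - <<'E'
from key import *
for n in('s5','s4'):
    c=dict(np.load(n+'.npz'));M=np.linalg.inv(c['cam_to_world'])
    def proj(p):
        q=M@np.append(p,1);K=c['mtx'];return np.array([K[0,0]*q[0]/-q[2]+K[0,2],-K[1,1]*q[1]/-q[2]+K[1,2]])
    g=cv2.cvtColor(c['pixels'],cv2.COLOR_RGB2GRAY).astype(float)
    z0=217.1-108.9 if n=='s5' else 132.1
    for z in(z0+15,z0+35,z0+50,z0+65,z0+80):
        p=proj((549.6,-200.83,z));v=int(round(p[1]));row=g[v]
        # expected col at this row
        u0=int(round(p[0]));i=u0
        bgl=np.median(row[u0-14:u0-9]);bgr=np.median(row[u0+9:u0+14]);ins=np.median(row[u0-2:u0+3])
        l=u0
        while row[l]<(bgl+ins)/2:l-=1
        L=l+(row[l]-(bgl+ins)/2)/(row[l]-row[l+1])
        q=u0
        while row[q]<(bgr+ins)/2:q+=1
        Rr=q-(row[q]-(bgr+ins)/2)/(row[q]-row[q-1])
        # predicted col at integer row v
        p2=proj((549.6,-200.83,z+1));pc=p[0]+(v-p[1])*(p2[0]-p[0])/(p2[1]-p[1])
        print(n,round(z-z0),'row',v,'L',round(L,2),'R',round(Rr,2),'w',round(Rr-L,2),'mid',round((L+Rr)/2,2),'pred',pc.round(2))
E
```

```text
s5 15 row 216 L 227.98 R 236.02 w 8.04 mid 232.0 pred 232.15
s5 35 row 208 L 226.02 R 235.74 w 9.72 mid 230.88 pred 231.03
s5 50 row 202 L 225.12 R 235.11 w 10.0 mid 230.11 pred 230.19
s5 65 row 195 L 224.04 R 234.15 w 10.11 mid 229.09 pred 229.2
s5 80 row 189 L 223.08 R 233.31 w 10.23 mid 228.19 pred 228.36
s4 15 row 206 L 225.76 R 234.16 w 8.4 mid 229.96 pred 230.75
s4 35 row 198 L 223.87 R 233.73 w 9.86 mid 228.8 pred 229.62
s4 50 row 191 L 222.93 R 232.89 w 9.96 mid 227.91 pred 228.64
s4 65 row 185 L 222.0 R 232.13 w 10.13 mid 227.07 pred 227.8
s4 80 row 178 L 220.69 R 231.12 w 10.43 mid 225.91 pred 226.82
```

In the scene camera the shank axis lies within 0.15 px (about 0.3 mm) of the hole axis over its whole height. The front-to-back offset is less certain, but the thin tongue allows about ±3 mm there. I'll enter gently and probe.

>>> {"op": "step_arm", "data": {
  "moves": "0 -0.25 3 0 1;0 0 3 0 1;0 0 3 0 1;0 0 0 0 1"
}}

```text
clock: 8.2
eef_pos: [547.2, -200.5, 207.5]
orientation: [[0.966, -0.257, -0.001], [-0.257, -0.966, 0.001], [-0.001, -0.0, -1.0]]
force: [0.1, 0.5, -3.3]
width: 11.4
```

>>> {"op": "step_arm", "data": {
  "moves": "0 0 3 0 1;0 0 3 0 1;0 0 3 0 1;0 0 0 0 1;0 0 0 0 1"
}}

```text
clock: 8.62
eef_pos: [547.4, -200.6, 199.0]
orientation: [[0.966, -0.257, -0.001], [-0.257, -0.966, 0.0], [-0.001, -0.0, -1.0]]
force: [-0.0, -1.0, -2.5]
width: 11.1
```

>>> {"op": "step_arm", "data": {
  "moves": "1 0 0 0 1;1 0 0 0 1;0 0 0 0 1"
}}

```text
clock: 8.87
eef_pos: [549.7, -201.2, 199.5]
orientation: [[0.966, -0.257, 0.0], [-0.257, -0.966, 0.0], [0.0, -0.0, -1.0]]
force: [-0.5, -0.2, -2.6]
width: 11.3
```

>>> {"op": "step_arm", "data": {
  "moves": "0.7 0 0 0 1;0 0 0 0 1"
}}

```text
clock: 9.03
eef_pos: [550.2, -201.2, 199.3]
orientation: [[0.966, -0.257, -0.0], [-0.257, -0.966, 0.0], [-0.0, -0.0, -1.0]]
force: [-1.0, 0.7, -2.1]
width: 11.2
```

>>> {"op": "step_arm", "data": {
  "moves": "0.7 0 0 0 1;0 0 0 0 1"
}}

```text
clock: 9.2
eef_pos: [550.7, -201.3, 199.1]
orientation: [[0.966, -0.257, -0.001], [-0.257, -0.966, 0.001], [-0.001, -0.0, -1.0]]
force: [-1.3, 2.0, -3.0]
width: 11.1
```

>>> {"op": "step_arm", "data": {
  "moves": "0.7 0 0 0 1;0 0 0 0 1"
}}

```text
clock: 9.37
eef_pos: [551.2, -201.4, 199.0]
orientation: [[0.966, -0.257, -0.001], [-0.257, -0.966, 0.001], [-0.001, -0.001, -1.0]]
force: [-2.3, 2.1, -3.1]
width: 11.6
```

>>> {"op": "step_arm", "data": {
  "moves": "0.7 0 0 0 1;0 0 0 0 1"
}}

```text
clock: 9.53
eef_pos: [551.8, -201.4, 198.9]
orientation: [[0.966, -0.257, -0.002], [-0.257, -0.966, 0.001], [-0.002, -0.001, -1.0]]
force: [-2.5, 3.0, -2.4]
width: 10.7
```

>>> {"op": "step_arm", "data": {
  "moves": "-2 0 0 0 1;-2 0 0 0 1;-1 0 0 0 1;0 0 0 0 1;0 0 0 0 1"
}}

```text
clock: 9.95
eef_pos: [547.7, -201.1, 199.8]
orientation: [[0.966, -0.257, 0.001], [-0.257, -0.966, -0.001], [0.002, 0.001, -1.0]]
force: [-0.1, 0.9, -2.9]
width: 11.1
```

>>> {"op": "step_arm", "data": {
  "moves": "-1 0 0 0 1;-1 0 0 0 1;0 0 0 0 1"
}}

```text
clock: 10.2
eef_pos: [545.4, -200.2, 199.3]
orientation: [[0.966, -0.257, 0.0], [-0.257, -0.966, -0.0], [0.0, 0.0, -1.0]]
force: [-0.7, 0.6, -3.4]
width: 11.2
```

>>> {"op": "step_arm", "data": {
  "moves": "-1 0 0 0 1;0 0 0 0 1;0 0 0 0 1"
}}

```text
clock: 10.45
eef_pos: [544.5, -199.8, 199.3]
orientation: [[0.966, -0.257, 0.0], [-0.257, -0.966, 0.0], [0.0, -0.0, -1.0]]
force: [0.3, 0.7, -2.6]
width: 11.2
```

>>> {"op": "step_arm", "data": {
  "moves": "-1 0 0 0 1;0 0 0 0 1;0 0 0 0 1"
}}

```text
clock: 10.7
eef_pos: [543.6, -199.5, 199.3]
orientation: [[0.966, -0.257, 0.0], [-0.257, -0.966, 0.0], [0.0, -0.0, -1.0]]
force: [-0.3, 1.0, -3.6]
width: 11.3
```

>>> {"op": "step_arm", "data": {
  "moves": "-1 0 0 0 1;0 0 0 0 1;0 0 0 0 1"
}}

```text
clock: 10.95
eef_pos: [542.7, -199.2, 199.4]
orientation: [[0.966, -0.257, 0.0], [-0.257, -0.966, 0.0], [0.0, -0.0, -1.0]]
force: [1.2, 1.0, -2.4]
width: 11.0
```

>>> {"op": "step_arm", "data": {
  "moves": "-1 0 0 0 1;0 0 0 0 1;0 0 0 0 1"
}}

```text
clock: 11.2
eef_pos: [542.0, -199.0, 199.5]
orientation: [[0.966, -0.257, 0.001], [-0.257, -0.966, -0.0], [0.001, -0.0, -1.0]]
force: [3.0, 1.4, -4.1]
width: 11.0
```

>>> {"op": "step_arm", "data": {
  "moves": "2.5 0 0 0 1;2.4 0 0 0 1;0 0 0 0 1;0 0 0 0 1"
}}

```text
clock: 11.53
eef_pos: [546.1, -200.7, 199.1]
orientation: [[0.966, -0.257, -0.001], [-0.257, -0.966, -0.0], [-0.001, 0.001, -1.0]]
force: [0.6, -0.5, -2.5]
width: 11.6
```

>>> {"op": "step_arm", "data": {
  "moves": "0 -1 0 0 1;0 0 0 0 1;0 0 0 0 1"
}}

```text
clock: 11.78
eef_pos: [546.5, -199.4, 199.3]
orientation: [[0.966, -0.257, -0.0], [-0.257, -0.966, -0.0], [-0.0, 0.0, -1.0]]
force: [0.1, -0.6, -2.2]
width: 11.0
```

>>> {"op": "step_arm", "data": {
  "moves": "0 -1 0 0 1;0 0 0 0 1;0 0 0 0 1"
}}

```text
clock: 12.03
eef_pos: [546.8, -198.4, 199.3]
orientation: [[0.966, -0.257, -0.0], [-0.257, -0.966, -0.0], [-0.0, 0.0, -1.0]]
force: [0.7, 0.3, -3.3]
width: 10.9
```

>>> {"op": "step_arm", "data": {
  "moves": "0 -1 0 0 1;0 0 0 0 1;0 0 0 0 1"
}}

```text
clock: 12.28
eef_pos: [547.1, -197.7, 199.3]
orientation: [[0.966, -0.257, -0.0], [-0.257, -0.966, -0.001], [0.0, 0.001, -1.0]]
force: [0.7, -0.9, -2.4]
width: 11.0
```

>>> {"op": "step_arm", "data": {
  "moves": "0 -0.7 0 0 1;0 0 0 0 1;0 0 0 0 1"
}}

```text
clock: 12.53
eef_pos: [547.2, -197.2, 199.4]
orientation: [[0.966, -0.257, -0.0], [-0.257, -0.966, -0.001], [0.0, 0.001, -1.0]]
force: [-1.5, -2.8, -2.9]
width: 11.7
```

>>> {"op": "step_arm", "data": {
  "moves": "0 2 0 0 1;0 1.2 0 0 1;0 0 0 0 1;0 0 0 0 1"
}}

```text
clock: 12.87
eef_pos: [546.5, -199.6, 199.2]
orientation: [[0.966, -0.257, 0.0], [-0.257, -0.966, 0.001], [-0.0, -0.001, -1.0]]
force: [0.3, -0.5, -3.8]
width: 11.1
```

>>> {"op": "step_arm", "data": {
  "moves": "0 0.7 0 0 1;0 0 0 0 1;0 0 0 0 1"
}}

```text
clock: 13.12
eef_pos: [546.3, -200.5, 199.3]
orientation: [[0.966, -0.257, 0.0], [-0.257, -0.966, 0.0], [0.0, -0.0, -1.0]]
force: [0.0, -0.5, -3.3]
width: 11.3
```

>>> {"op": "step_arm", "data": {
  "moves": "0 0.7 0 0 1;0 0 0 0 1;0 0 0 0 1"
}}

```text
clock: 13.37
eef_pos: [546.1, -201.1, 199.3]
orientation: [[0.966, -0.257, 0.0], [-0.257, -0.966, 0.0], [-0.0, -0.0, -1.0]]
force: [-0.5, 0.7, -2.2]
width: 11.3
```

>>> {"op": "step_arm", "data": {
  "moves": "0.2 -1.7 0 0 1;0 0 3 0 1;0 0 3 0 1;0 0 0 0 1;0 0 0 0 1"
}}

```text
clock: 13.78
eef_pos: [546.5, -199.5, 192.8]
orientation: [[0.966, -0.257, -0.001], [-0.257, -0.966, 0.0], [-0.001, -0.0, -1.0]]
force: [-0.2, -0.5, -2.9]
width: 11.0
```

>>> {"op": "step_arm", "data": {
  "moves": "0 0 2 0 1;0 0 2 0 1;0 0 0 0 1;0 0 0 0 1"
}}

```text
clock: 14.12
eef_pos: [546.6, -199.6, 189.1]
orientation: [[0.966, -0.257, -0.0], [-0.257, -0.966, 0.0], [-0.0, -0.0, -1.0]]
force: [-0.3, -0.6, -2.6]
width: 11.1
```

>>> {"op": "step_arm", "data": {
  "moves": "0 0 2 0 1;0 0 2 0 1;0 0 0 0 1;0 0 0 0 1"
}}

```text
clock: 14.45
eef_pos: [546.6, -199.6, 185.1]
orientation: [[0.966, -0.257, -0.0], [-0.257, -0.966, 0.0], [-0.0, -0.0, -1.0]]
force: [-0.6, -0.7, -1.8]
width: 11.0
```

>>> {"op": "step_arm", "data": {
  "moves": "0 0 2 0 1;0 0 2 0 1;0 0 0 0 1;0 0 0 0 1"
}}

```text
clock: 14.78
eef_pos: [546.6, -199.5, 181.1]
orientation: [[0.966, -0.257, -0.0], [-0.257, -0.966, 0.0], [-0.0, -0.0, -1.0]]
force: [1.1, 0.1, -2.3]
width: 10.9
```

The shank is in the upper ear with no side force, so I'll continue through the lower ear.

>>> {"op": "step_arm", "data": {
  "moves": "0 0 3 0 1;0 0 3 0 1;0 0 3 0 1;0 0 0 0 1"
}}

```text
clock: 15.12
eef_pos: [546.2, -199.3, 171.2]
orientation: [[0.966, -0.257, -0.001], [-0.257, -0.966, 0.001], [-0.002, -0.0, -1.0]]
force: [-0.1, -0.1, -3.3]
width: 10.9
```

>>> {"op": "step_arm", "data": {
  "moves": "0 0 3 0 1;0 0 3 0 1;0 0 3 0 1;0 0 0 0 1"
}}

```text
clock: 15.45
eef_pos: [546.3, -199.3, 162.4]
orientation: [[0.966, -0.257, -0.001], [-0.257, -0.966, 0.001], [-0.001, -0.0, -1.0]]
force: [0.3, 0.2, -3.4]
width: 10.8
```

>>> {"op": "step_arm", "data": {
  "moves": "0 0 2 0 1;0 0 2 0 1;0 0 2 0 1;0 0 0 0 1"
}}

```text
clock: 15.78
eef_pos: [546.5, -199.5, 156.8]
orientation: [[0.966, -0.257, -0.001], [-0.257, -0.966, 0.0], [-0.001, -0.0, -1.0]]
force: [0.7, 1.2, -3.0]
width: 11.2
```

>>> {"op": "step_arm", "data": {
  "moves": "0 0 2 0 1;0 0 2 0 1;0 0 2 0 1;0 0 0 0 1;0 0 0 0 1"
}}

```text
clock: 16.2
eef_pos: [546.6, -199.6, 151.1]
orientation: [[0.966, -0.257, -0.0], [-0.257, -0.966, 0.0], [-0.0, -0.0, -1.0]]
force: [0.6, -0.5, -2.5]
width: 11.2
```

>>> {"op": "step_arm", "data": {
  "moves": "0 0 2 0 1;0 0 2 0 1;0 0 2 0 1;0 0 0 0 1;0 0 0 0 1"
}}

```text
clock: 16.62
eef_pos: [546.6, -199.5, 145.1]
orientation: [[0.966, -0.257, -0.0], [-0.257, -0.966, 0.0], [-0.0, -0.0, -1.0]]
force: [0.6, -0.4, -2.6]
width: 11.3
```

>>> {"op": "step_arm", "data": {
  "moves": "0 0 2 0 1;0 0 2 0 1;0 0 0 0 1;0 0 0 0 1"
}}

```text
clock: 16.95
eef_pos: [546.6, -199.5, 141.1]
orientation: [[0.966, -0.257, -0.0], [-0.257, -0.966, 0.0], [-0.0, -0.0, -1.0]]
force: [0.4, 0.4, -3.4]
width: 11.3
```

>>> {"op": "step_arm", "data": {
  "moves": "0 0 1 0 1;0 0 1 0 1;0 0 1 0 1;0 0 0 0 1;0 0 0 0 1"
}}

```text
clock: 17.37
eef_pos: [546.7, -199.6, 138.2]
orientation: [[0.966, -0.257, -0.0], [-0.257, -0.966, 0.0], [-0.0, -0.0, -1.0]]
force: [0.0, -0.6, -3.8]
width: 10.9
```

>>> {"op": "step_arm", "data": {
  "moves": "0 0 1 0 1;0 0 1 0 1;0 0 0 0 1;0 0 0 0 1"
}}

```text
clock: 17.7
eef_pos: [546.7, -199.6, 136.2]
orientation: [[0.966, -0.257, -0.0], [-0.257, -0.966, 0.0], [-0.0, -0.0, -1.0]]
force: [-0.0, 0.1, -2.6]
width: 11.3
```

>>> {"op": "step_arm", "data": {
  "moves": "0 0 1 0 1;0 0 1 0 1;0 0 0 0 1;0 0 0 0 1"
}}

```text
clock: 18.03
eef_pos: [546.7, -199.6, 134.2]
orientation: [[0.966, -0.257, -0.0], [-0.257, -0.966, 0.0], [-0.0, -0.0, -1.0]]
force: [0.7, 1.1, -3.6]
width: 10.9
```

>>> {"op": "step_arm", "data": {
  "moves": "0 0 1 0 1;0 0 1 0 1;0 0 0 0 1"
}}

```text
clock: 18.28
eef_pos: [546.6, -199.6, 132.0]
orientation: [[0.966, -0.257, -0.0], [-0.257, -0.966, 0.0], [-0.0, -0.0, -1.0]]
force: [-0.3, -0.2, -2.8]
width: 11.1
```

>>> {"op": "step_arm", "data": {
  "moves": "0 0 1 0 1;0 0 1 0 1;0 0 0 0 1"
}}

```text
clock: 18.53
eef_pos: [547.1, -199.8, 131.3]
orientation: [[0.966, -0.257, 0.001], [-0.257, -0.966, -0.0], [0.001, 0.0, -1.0]]
force: [-1.6, 0.9, 2.9]
width: 10.9
```

>>> {"op": "step_arm", "data": {
  "moves": "0 0 1 0 1;0 0 1 0 1;0 0 0 0 1"
}}

```text
clock: 18.78
eef_pos: [547.5, -200.1, 131.1]
orientation: [[0.966, -0.257, 0.002], [-0.257, -0.966, -0.001], [0.002, 0.001, -1.0]]
force: [-3.8, 3.4, 12.8]
width: 10.8
```

>>> {"op": "step_arm", "data": {
  "moves": "0 0 1 0 1;0 0 1 0 1;0 0 0 0 1"
}}

```text
clock: 19.03
eef_pos: [548.0, -200.3, 131.0]
orientation: [[0.966, -0.257, 0.002], [-0.257, -0.966, -0.002], [0.003, 0.001, -1.0]]
force: [-6.6, 3.1, 22.0]
width: 11.1
```

Contact with the cup top came at about TCP z 131.6, which puts the key origin at 22.7 mm and inside the stated 14–29 mm. The last row was firmer than I wanted, at about 25 N. I'll back off to about 5 N and scan clockwise.

>>> {"op": "step_arm", "data": {
  "moves": "0 0 -2 0 1;0 0 -2 0 1;0 0 0 0 1;0 0 0 0 1"
}}

```text
clock: 19.37
eef_pos: [547.4, -200.0, 131.3]
orientation: [[0.966, -0.257, 0.002], [-0.257, -0.966, -0.001], [0.002, 0.001, -1.0]]
force: [-1.8, -0.1, 5.9]
width: 10.9
```

>>> {"op": "step_arm", "data": {
  "moves": "0 0 0 0.05 1;0 0 0 0.05 1;0 0 0 0.05 1;0 0 0 0 1"
}}

```text
clock: 19.7
eef_pos: [547.7, -200.2, 131.3]
orientation: [[0.916, -0.4, 0.002], [-0.4, -0.916, -0.001], [0.003, 0.0, -1.0]]
force: [0.2, -0.1, 5.1]
width: 11.2
```

>>> {"op": "step_arm", "data": {
  "moves": "0 0 0 0.05 1;0 0 0 0.05 1;0 0 0 0.05 1;0 0 0 0 1"
}}

```text
clock: 20.03
eef_pos: [547.7, -200.1, 131.2]
orientation: [[0.846, -0.532, 0.002], [-0.532, -0.846, -0.001], [0.003, -0.0, -1.0]]
force: [-0.7, -0.1, 5.4]
width: 11.3
```

>>> {"op": "step_arm", "data": {
  "moves": "0 0 -0.5 0.05 1;0 0 0 0.05 1;0 0 0 0.05 1;0 0 0 0 1"
}}

```text
clock: 20.37
eef_pos: [547.5, -200.0, 131.2]
orientation: [[0.758, -0.652, 0.002], [-0.652, -0.758, -0.001], [0.002, -0.001, -1.0]]
force: [2.4, -0.2, 2.5]
width: 10.9
```

>>> {"op": "step_arm", "data": {
  "moves": "0 0 0 0.05 1;0 0 0 0.05 1;0 0 0 0.05 1;0 0 0 0 1"
}}

```text
clock: 20.7
eef_pos: [547.4, -200.0, 131.1]
orientation: [[0.653, -0.758, 0.002], [-0.758, -0.653, -0.001], [0.002, -0.001, -1.0]]
force: [1.7, -0.2, 2.2]
width: 10.9
```

>>> {"op": "step_arm", "data": {
  "moves": "0 0 0 0.05 1;0 0 0 0.05 1;0 0 0 0 1"
}}

```text
clock: 20.95
eef_pos: [546.2, -199.3, 129.9]
orientation: [[0.575, -0.818, -0.001], [-0.818, -0.575, 0.001], [-0.001, 0.001, -1.0]]
force: [0.2, -0.3, -2.4]
width: 11.3
```

The key dropped into the slot: Fz went back to the free-hanging value and z fell below the cup top. Rel. angle is about 0.70 rad. Now I'll lower it home.

>>> {"op": "step_arm", "data": {
  "moves": "0 0 1.5 0 1;0 0 1.5 0 1;0 0 0 0 1;0 0 0 0 1"
}}

```text
clock: 21.28
eef_pos: [546.2, -199.3, 127.0]
orientation: [[0.574, -0.819, -0.001], [-0.819, -0.574, 0.001], [-0.001, 0.001, -1.0]]
force: [-0.6, 0.9, -2.3]
width: 11.2
```

>>> {"op": "step_arm", "data": {
  "moves": "0 0 1.5 0 1;0 0 1.5 0 1;0 0 0 0 1"
}}

```text
clock: 21.53
eef_pos: [546.3, -199.4, 124.2]
orientation: [[0.574, -0.819, -0.001], [-0.819, -0.574, 0.001], [-0.001, 0.001, -1.0]]
force: [0.3, -0.0, -3.6]
width: 11.0
```

>>> {"op": "step_arm", "data": {
  "moves": "0 0 1.5 0 1;0 0 1.5 0 1;0 0 0 0 1"
}}

```text
clock: 21.78
eef_pos: [546.5, -199.5, 121.4]
orientation: [[0.574, -0.819, -0.001], [-0.819, -0.574, 0.0], [-0.001, 0.0, -1.0]]
force: [-0.1, -0.1, -3.6]
width: 11.2
```

>>> {"op": "step_arm", "data": {
  "moves": "0 0 1.5 0 1;0 0 1 0 1;0 0 0 0 1;0 0 0 0 1"
}}

```text
clock: 22.12
eef_pos: [546.7, -199.6, 119.2]
orientation: [[0.574, -0.819, -0.0], [-0.819, -0.574, 0.0], [-0.0, 0.0, -1.0]]
force: [-0.1, 0.1, -2.2]
width: 11.5
```

>>> {"op": "step_arm", "data": {
  "moves": "0 0 1 0 1;0 0 1 0 1;0 0 0 0 1;0 0 0 0 1"
}}

```text
clock: 22.45
eef_pos: [546.7, -199.6, 117.2]
orientation: [[0.574, -0.819, -0.0], [-0.819, -0.574, 0.0], [-0.0, 0.0, -1.0]]
force: [0.3, -0.6, -2.5]
width: 11.0
```

>>> {"op": "step_arm", "data": {
  "moves": "0 0 0.6 0 1;0 0 0 0 1;0 0 0 0 1"
}}

```text
clock: 22.7
eef_pos: [546.9, -199.7, 116.9]
orientation: [[0.574, -0.819, 0.0], [-0.819, -0.574, -0.0], [0.0, -0.0, -1.0]]
force: [-1.2, -0.1, -1.5]
width: 11.3
```

>>> {"op": "step_arm", "data": {
  "moves": "0 0 0.6 0 1;0 0 0 0 1;0 0 0 0 1"
}}

```text
clock: 22.95
eef_pos: [546.9, -199.7, 116.8]
orientation: [[0.574, -0.819, 0.0], [-0.819, -0.574, -0.0], [0.0, -0.0, -1.0]]
force: [-1.9, 1.1, 4.4]
width: 10.9
```

Home contact came at TCP z 116.9, exactly as predicted. Now I'll turn clockwise by 0.70 to lock.

>>> {"op": "step_arm", "data": {
  "moves": "0 0 -0.4 0.1 1;0 0 0 0.1 1;0 0 0 0.1 1;0 0 0 0.1 1;0 0 0 0.1 1;0 0 0 0.1 1;0 0 0 0.1 1;0 0 0 0 1"
}}

```text
clock: 23.62
eef_pos: [547.1, -199.5, 116.9]
orientation: [[-0.091, -0.996, 0.001], [-0.996, 0.091, -0.0], [-0.0, -0.001, -1.0]]
force: [-0.3, 0.9, 2.3]
width: 11.3
```

```bash
python3 - <<'E'
from m import *
snap('scene','s6');go(546.7,-199.6,116.9,-1.66)
s=robot.state();print(s['moment'].round(2),s['joints'].round(2))
a=cv2.imread('pics/s6.png')[170:290,190:290];cv2.imwrite('pics/s6z.png',cv2.resize(a,(500,600),interpolation=cv2.INTER_CUBIC))
# bracket angle from block-top edges, scene & top
for n in('top0','scene0'):
    c=dict(np.load(n+'.npz'));P=cloud(c)
    m=box(P,(550,70),(-200,70),(95,112));w=poly(c,m,104)
    # local frame
    al=-.09;R=np.array([[np.cos(al),np.sin(al)],[-np.sin(al),np.cos(al)]]);q=(w-[547,-199.7])@R.T
    for nm,sel in(('y+',(q[:,1]>18)&(q[:,0]>-15)&(q[:,0]<18)),('y-',(q[:,1]<-18)&(q[:,0]>-15)&(q[:,0]<18)),('x+',(q[:,0]>17)&(abs(q[:,1])<17))):
        if sel.sum()<5: continue
        v=cv2.fitLine(q[sel].astype(np.float32),cv2.DIST_L1,0,.01,.01).ravel();d=np.arctan2(v[1],v[0])+al
        print(n,nm,round(float(d),3),q[sel].mean(0).round(1),sel.sum())
E
```

```text
t 23.67 pos [ 547.1 -199.5  116.8] yaw -1.658 F [-0.1  1.9  2.1] w 11.1
turn 0.002
shift after turn [ 0.1  0.4 -0.1]
shift now [ 0.1  0.4 -0.1]
[0.4  0.19 0.01] [-0.56  0.29  1.68  0.    1.17  1.1 ]
top0 y+ -0.041 [ 1.1 21.4] 14
top0 y- -0.045 [  1.8 -21.8] 14
top0 x+ 1.458 [20.5 -0.6] 15
scene0 y+ -0.11 [ 2.4 25.6] 8
scene0 y- -0.072 [  0.8 -23.1] 8
scene0 x+ 1.413 [30.2 -0.5] 14
```

View pics/s6z.png

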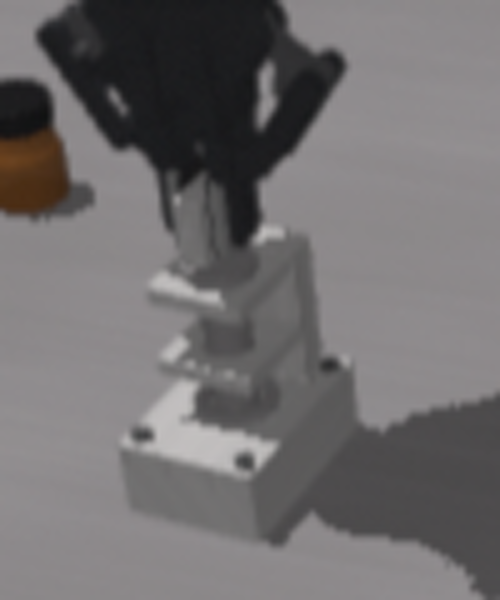

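```bash
python3 - <<'E'
from m import *
c=dict(np.load('scene0.npz'))
def bolt(c,u,v,th,r=4):
    g=cv2.cvtColor(c['pixels'],cv2.COLOR_RGB2GRAY)[v-r:v+r+1,u-r:u+r+1].astype(float);w=np.clip(th-g,0,None);yy,xx=np.mgrid[-r:r+1,-r:r+1]
    return u+(w*xx).sum()/w.sum(),v+(w*yy).sum()/w.sum()
b=[ray(c,*bolt(c,*p,110,3),36)[:2] for p in((218,257),(239,262),(256,243))]
print(np.round(b,1));d=b[1]-b[0];print('y dir-> ang',np.arctan2(d[1],d[0])-np.pi/2,np.linalg.norm(d));d=b[1]-b[2];print('x',np.arctan2(d[1],d[0]),np.linalg.norm(d))
t=dict(np.load('top0.npz'))
b=[ray(t,*bolt(t,*p,120,2),36)[:2] for p in((391,231),(412,232))]
print(np.round(b,1));d=b[0]-b[1];print('top y ang',np.arctan2(d[1],d[0])-np.pi/2,np.linalg.norm(d))
E
```

```text
[[ 581.4 -230.1]
 [ 588.2 -177.3]
 [ 515.6 -172. ]]
y dir-> ang -0.1278175871368612 53.24427206622912
x -0.07293254750552303 72.8276692556602
[[ 585.5 -177.6]
 [ 581.1 -226.9]]
top y ang -0.08928135128368453 49.45936144790033
```

The bracket angle is about -0.09 rad by several measures, so the key is aligned. Releasing now.

>>> {"op": "step_arm", "data": {
  "moves": "0 0 0 0 0.5;0 0 0 0 0.2;0 0 0 0 0;0 0 0 0 0;0 0 0 0 0"
}}

```text
clock: 24.08
eef_pos: [546.7, -199.7, 116.4]
orientation: [[-0.089, -0.996, -0.0], [-0.996, 0.089, -0.0], [0.0, 0.0, -1.0]]
force: [-0.1, -0.2, 1.1]
width: 42.5
```

>>> {"op": "step_arm", "data": {
  "moves": "0 0 -10 0 0;0 0 -20 0 0;0 0 -30 0 0;0 0 -30 0 0;0 0 -30 0 0;0 0 0 0 0;0 0 0 0 0"
}}

```text
clock: 24.67
eef_pos: [548.1, -200.4, 240.0]
orientation: [[-0.089, -0.996, 0.005], [-0.996, 0.089, -0.003], [0.003, -0.005, -1.0]]
force: [-0.1, -0.2, -1.2]
width: 43.0
```

```bash
python3 - <<'E'
from m import *
c=snap('scene','s7');snap('top','t7');go(546.7,-199.6,116.9)
a=cv2.imread('pics/s7.png')[190:280,190:280];cv2.imwrite('pics/s7z.png',cv2.resize(a,(600,600),interpolation=cv2.INTER_CUBIC))
P=cloud(c);g=cv2.cvtColor(c['pixels'],cv2.COLOR_RGB2GRAY)
m=box(P,(547,30),(-200,30),(112,150));print(m.sum(),np.percentile(P[m][:,2],[5,50,95]).round(1),P[m].mean(0).round(1))
E
```

```text
t 24.77 pos [ 546.4 -199.4  236.2] yaw -1.66 F [-0.3  0.1 -1.1] w 42.4
shift now [  0.2  -0.4 119.3]
231 [118.  136.6 148.7] [ 552.2 -198.7  135.1]
```

View pics/s7z.png

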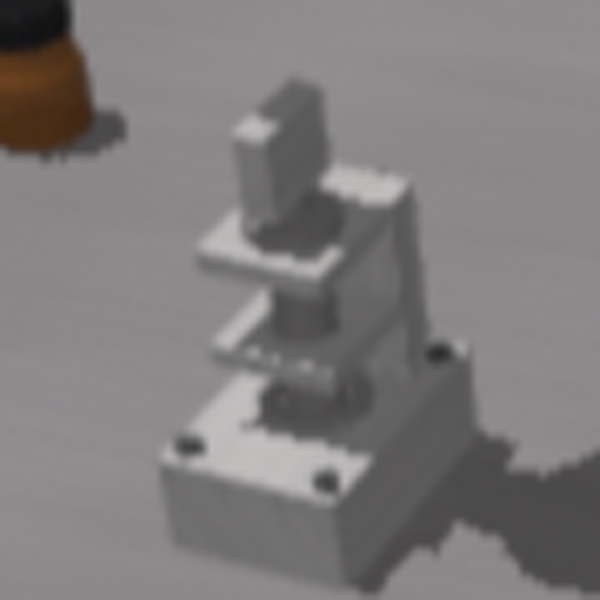

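The collar lies on the upper ear and the paddle looks parallel to the ear edges. I'll move the arm aside for a clear top view.

>>> {"op": "step_arm", "data": {
  "moves": "-30 0 0 0 0;-35 0 0 0 0;-35 0 0 0 0;-35 0 0 0 0;-35 0 0 0 0;-35 0 0 0 0;-35 0 0 0 0;-35 0 0 0 0"
}}

```text
clock: 25.43
eef_pos: [570.1, 76.1, 234.7]
orientation: [[-0.089, -0.996, -0.003], [-0.996, 0.089, 0.0], [0.0, 0.003, -1.0]]
force: [0.3, -0.3, -0.2]
width: 42.4
```

```bash
python3 - <<'E'
from m import *
c=snap('top','t8');s=snap('scene','s8')
a=cv2.imread('pics/t8.png')[220:268,370:434];b=cv2.imread('pics/s8.png')[190:280,180:300];cv2.imwrite('pics/t8z.png',np.hstack([cv2.resize(a,(400,300),interpolation=cv2.INTER_CUBIC),cv2.resize(b,(400,300),interpolation=cv2.INTER_CUBIC)]))
for n,c in(('T',c),('S',s)):
    P=cloud(c);m=box(P,(547,40),(-200,40),(114,160));print(n,m.sum(),P[m].mean(0).round(1))
    m=box(P,(547,40),(-200,40),(140,156));w=poly(c,m,148);print(rect(w),m.sum())
    M=cv2.moments(cv2.convexHull(w.astype(np.float32)));print('ang',.5*np.arctan2(2*M['mu11'],M['mu20']-M['mu02']))
print(robot.state()['clock'])
E
```

```text
T 141 [ 545.1 -198.2  141.7]
[ 545.6  -198.81   12.91   34.91   87.45] 103
ang -0.09874931700247441
S 225 [ 552.6 -198.5  136. ]
[ 554.14 -197.61   17.38   45.1    86.95] 97
ang 0.025383640857225286
25.5333
```

View pics/t8z.png

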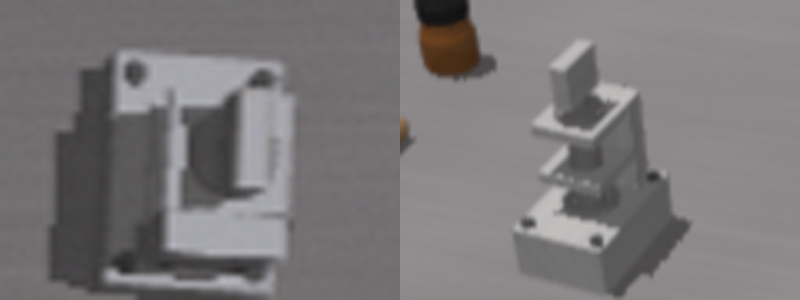

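```bash
python3 -c "
from h import *
print(robot.state()['qvel'].round(3));print(robot.finish_job())"
```

```text
[-0.076 -0.006  0.011 -0.052 -0.002 -0.053]
the job is handed in; nothing more can be done
None
```

The key is home and locked in the bracket, released, and the job is handed in. It took about 25.5 s of the 58 s.

**What I did**
- I took the key from its stand, centred it in the upper ear's hole by light touches, and lowered it through both ears.
- It met the cup top with the key's lower end about 23 mm above the shelf.
- Turning clockwise at about 5–8 N, slightly above the 2–6 N you advised, it dropped into the slot at about 0.7 rad from the bracket's length.
- I lowered it until the collar met the upper ear at the predicted height, turned it 0.70 rad clockwise, let go and drew the arm clear.

**Last checks**

| Check | Result |
|---|---|
| Height | Collar touched at TCP z 116.9 mm, as predicted; the paddle top reads about 148.7 mm (148 expected) |
| Angle, top camera | Paddle -0.10 rad, bracket about -0.09 rad (readings from -0.04 to -0.13), within the 0.18 rad limit |
| Pictures | Paddle parallel to the ear edges, key upright and released |

**What failed or disagreed**
- **Angle:** a rough depth-based angle from the scene camera gave +0.03 rad. I judged it unreliable because it mixes the paddle's side with its top; it would still be within the limit.
- **Camera offset:** the two cameras differed by about 3 mm in absolute position, which is why I found the hole by touch.
- **Press force:** one press on the cup peaked at about 25 N by the wrist reading, close to the 30 N limit, before I backed off.
- **Bystanders:** I did not measure them again at the end; the arm passed well above them and no contact showed.

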